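Gather the walnuts in the tin's corner for the pot

ROBOT

A 7-joint arm with a two-finger parallel gripper is mounted at the origin on the work surface. World frame = base frame: x ahead of the robot, y to its left, z up, the work surface at z = 0. Lengths are in m, angles in rad, forces in N, time in s.
With the tool pointing down it reaches from about 0.425 to 0.925 m from the base axis. Payload 6.8 kg.
Tool frame: the origin (TCP) lies midway between the tips of the shut fingers; the grasp point (between the pads) lies 19 mm behind it; z points along the fingers, y is the line along which they close (so a half turn about z gives the same grasp; the last joint's range is limited). The gripper opens to 85 mm and grips with 20 to 120 N. Pads are 22 mm wide; open, the fingers measure 114 mm over their backs; the gripper's body (76 mm by 85 mm) begins 54 mm behind the grasp point. The pads swing forward as they close: fully open they stand 13 mm farther back than shut.
Start: joints at [1.163, 0.477, 0.022, 1.555, -0.011, 1.109, -0.083], TCP at [0.199, -0.645, 0.231] pointing down, gripper open.
Joint ranges: [-2.96, 2.96], [-0.34, 2.1], [-1.41, 1.46], [0.24, 2.44], [-1.37, 4.51], [0.17, 1.92], [-2.96, 2.96]. Speed limits (rad/s): [2.39, 2.39, 3.14, 3.14, 3.14, 3.14, 3.14].

INTERFACE

Orientations are given as a unit quaternion [w, x, y, z].
In Python, from station import bot, imaging gives the robot as it stands.
- The arm moves only by the tool move_arm, never from a script. Its argument "commands" is a list that holds one entry, the list of rows, each a list of 7 numbers: the shift along the tool's x, y, z in m, then the turn, a rotation vector about the tool's x, y, z in degrees, then the finger opening in m, from 0 to 0.0854. In form: [[[x, y, z, rx, ry, rz, grip], ...]]. A call has 1 to 20 rows; each row shifts and turns the commanded pose from where the row before left it, along the tool's axes as they then stand; what a row does not reach is not made up. A row lasts 1/8 s, in which the tool goes at most 62.5 mm and 10.7 degrees, less where a joint would pass 70% of its speed; a pose out of reach is approached as far as the arm can. A call is refused whole if a number of a shift passes 0.0625 or a number of a turn 10.7, either way. A call with a gripper value outside its range is refused whole. The fingers move at their own pace and stop on an object; "squeeze" is the grip in N (left out, the last holds). Time passes only in rows, so rows that do not move let the fingers close. It gives the time, the measured TCP pose, the force, the opening and the grip force at its end, in the units of the state.
- bot.get_obs(): the state, without advancing time (a new reading comes with each control period).
- imaging.read_camera(name): name is "side" or "top"; returns the picture (400x640x3 uint8, red, green, blue); there is no depth.
- imaging.calibration(name): a dict with "intrinsics" (3x3 intrinsics, pixels), "extrinsics" (4x4, takes a point from camera to world coordinates). Camera axes: x right, y down, z forward; pixel columns grow to the right and rows downward; lengths in m; the calibration is good to about 2 mm. A picture is of the moment at which its call begins. calibration takes no time and is no camera call.
- bot.hand_in(): hands the job in; it is judged then, once.
The state is a dict: "t": time; "q": joint angles; "joint_vel": joint speeds; "joint_torque": joint torques, N m; "eef_pos": TCP position; "tool_rot": TCP orientation; "contact_force": force on the tool from outside, world axes, zero at the start; "torque": the same for the moment, N m; "gripper_width": opening from 0.0 (shut) to 1.0 (fully open); "grasp_force": force on a finger pad.
Only numpy, scipy, OpenCV 4.12 (cv2) and the standard library are available. Lean on these libraries where they do the work, as an engineer would, in place of code of your own. Each camera call takes 0.05 s, during which the arm holds its last target. There are 200 camera calls.

TASK

Put the two walnuts from the wooden rest into the roasting tin while it stands on the worktop, so that it holds all three. Then take the tin by its handle, lift it well clear of the worktop and tilt it until all the walnuts have run together into one corner: of the two corners away from the handle, the one on the side where the open pot stands. Finish while still holding the tin up and clearly tilted, with the walnuts at rest in the corner and the rest of the kitchen things left where they are.

Things in the scene. Friction and masses are not known exactly. Their poses are not given: they have to be found in the camera images.
- tin: Loose aluminium roasting tin, 156 (x) by 146 (y) mm, 36 mm high, walls and floor 3 mm, about 0.26 kg. Origin: centre of the pan's underside, z up. A straight dark wooden handle leaves the middle of the -x wall along x (x = -78 to -188 mm), 22 mm wide, from 20 to 40 mm above the underside; it points towards the robot within 23 degrees. +y is the tin's left seen from the handle.
- tin_grip (a point): Point in the middle of the tin's handle, at x = -120, y = 0, z = 30 mm of the tin: a good place to grip across the handle from above (22 mm wide, flat sides, held along the tin's y). Gripped firmly, about 60 N, it does not turn in the fingers.
- tin_corner_left (a point): Inner floor corner of the tin away from the handle, on its left (x = +75, y = +70, z = 3 mm of the tin). The wanted corner when the pot stands at positive y (robot's left).
- tin_corner_right (a point): Inner floor corner of the tin away from the handle, on its right (x = +75, y = -70, z = 3 mm of the tin). The wanted corner when the pot stands at negative y (robot's right).
- nut_a: African walnut in its shell, a dark brown ball of 28 mm diameter, 14 g, that rolls freely. Origin at its centre. Starts in the hollow of the wooden rest at the rest's x = -32 mm.
- nut_b: Another such walnut (28 mm), in the hollow of the rest at the rest's x = +32 mm. Origin at its centre.
- nut_c: Another such walnut (28 mm), already lying loose in the tin. Origin at its centre.
- rest: Fixed light wooden rest, a block 120 (its x) by 56 (its y) by 22 mm high, with two round hollows 19 mm wide on its x axis at x = -32 and +32 mm. Origin at the centre of its underside, z up. A walnut in a hollow has its centre about 32 mm above the worktop. It stands left or right of the tin.
- pot: Open two-handled aluminium pot, 208 mm over the rim, 110 mm high, origin at the centre of its underside, on one of the two burners next to the tin (30 mm above the worktop), left or right of the middle. It tells which corner is wanted. Not to be moved.
- kettle: Closed steel kettle, 176 mm wide, with a spout and an arched black handle 171 mm high in all, on the burner beside the pot's. Origin at the centre of its underside. A bystander: leave it in place.
- lid: Steel pot lid, 140 mm wide, with a black knob (37 mm high in all), lying on the worktop on the side of the tin away from the rest. Origin at the centre of its underside. A bystander: leave it in place.
- funnel: Red plastic funnel standing mouth down, 96 mm wide, 105 mm high, spout up. Origin at the centre of its mouth, on the worktop. A bystander: leave it in place.
- jar: Jar with a lid, 64 mm wide, 95 mm high. Origin at the centre of its underside. A bystander: leave it in place.
- turner: Slotted wooden turner lying flat, 313 mm long along its x, blade 67 mm wide, 10 mm high. Origin on its underside, 160 mm from the handle's end. A bystander: leave it in place.
- mug: White mug, 80 mm wide, 90 mm high. Origin at the centre of its underside. A bystander: leave it in place.

How it is judged:
On the way:
1. all three walnuts lie released in the tin while it stands on the worktop (x of nut_a in the frame of tin between -0.075 and 0.075 m and y of nut_a in the frame of tin between -0.07 and 0.07 m and z of nut_a in the frame of tin between 0 and 0.042 m and contact force between each of nut_a, nut_b, nut_c and the fingers below 0.1 N and x of nut_b in the frame of tin between -0.075 and 0.075 m and y of nut_b in the frame of tin between -0.07 and 0.07 m and z of nut_b in the frame of tin between 0 and 0.042 m and x of nut_c in the frame of tin between -0.075 and 0.075 m and y of nut_c in the frame of tin between -0.07 and 0.07 m and z of nut_c in the frame of tin between 0 and 0.042 m and angle between tin's own z axis and vertical below 0.08 rad and height (world z) of tin below 0.01 m), for 0.2 s.
At the end, for the whole second after the job is handed in: Fingers hold the tin, centre of its underside over 40 mm and far corners over 20 mm up, touching nothing else, tilted 10 to 50 degrees, still; all three walnuts at rest in it, free of the fingers, centres within 85 mm (one within 35 mm) of the far inner floor corner on the pot's side (contact force between tin and the fingers above 1 N and height (world z) of each of tin_corner_left, tin_corner_right above 0.02 m and height (world z) of tin above 0.04 m and angle between tin's own z axis and vertical between 0.17 and 0.9 rad and linear speed of each of tin, nut_a, nut_b, nut_c below 0.05 m/s and contact force between tin and pot below 0.3 N and contact force between tin and kettle below 0.3 N and contact force between tin and lid below 0.3 N and contact force between tin and funnel below 0.3 N and contact force between tin and jar below 0.3 N and contact force between tin and turner below 0.3 N and contact force between tin and mug below 0.3 N and contact force between tin and rest below 0.3 N and x of nut_a in the frame of tin between -0.075 and 0.075 m and y of nut_a in the frame of tin between -0.07 and 0.07 m and z of nut_a in the frame of tin between 0 and 0.042 m and contact force between each of nut_a, nut_b, nut_c and the fingers below 0.1 N and x of nut_b in the frame of tin between -0.075 and 0.075 m and y of nut_b in the frame of tin between -0.07 and 0.07 m and z of nut_b in the frame of tin between 0 and 0.042 m and x of nut_c in the frame of tin between -0.075 and 0.075 m and y of nut_c in the frame of tin between -0.07 and 0.07 m and z of nut_c in the frame of tin between 0 and 0.042 m and ((world y of pot above 0 m and distance between each of nut_a, nut_b, nut_c and tin_corner_left below 0.085 m and distance between any of nut_a, nut_b, nut_c and tin_corner_left below 0.035 m) or (world y of pot below 0 m and distance between each of nut_a, nut_b, nut_c and tin_corner_right below 0.085 m and distance between any of nut_a, nut_b, nut_c and tin_corner_right below 0.035 m))); the arm keeps its last pose, push and grip.
It fails at once if a bystander (pot, kettle, lid, funnel, jar, turner, mug) is moved by more than 40 mm (distance of any of pot, kettle, lid, funnel, jar, turner, mug from where it was at the start of the episode above 0.04 m).
It also fails if it takes over 67 s, if anything falls off the work surface, if the arm or the gripper's body presses on something with over 40 N, if the wrist force passes 120 N, or if a joint passes its speed limit or range.

## Working session

There is one attempt and no reset: what is moved stays moved. The work goes in short steps, Python scripts to look and compute and a tool call to move; the robot and the scene stay as the last step left them, time stands still between calls to the robot, and variables do not carry over. Pictures are saved under pics/ and viewed, at most 10 in all, crops included, and the job is handed in when it is done.

Besides the shell and the picture viewer there is one more tool, called after "Request:" in YAML: its name, and indented under it one key for each argument. move_arm: Moves the arm, as the interface text tells. Its arguments: {"type":"object","properties":{"commands":{"type":"array","items":{"type":"array","items":{"type":"array","items":{"type":"number"}}}},"squeeze":{"type":"number"}},"required":["commands"]}

```bash
mkdir -p pics
python3 - <<'E'
from station import bot, imaging
import cv2
for n in("top","side"):
    cv2.imwrite(f"pics/{n}0.png",imaging.read_camera(n)[:,:,::-1]);c=imaging.calibration(n);print(c)
print(bot.get_obs())
E
```

```text
{'intrinsics': array([[370.11742683,   0.        , 320.46083674],
       [  0.        , 370.11742683, 201.00174088],
       [  0.        ,   0.        ,   1.        ]]), 'extrinsics': array([[ 1.75958824e-02, -9.91866326e-01,  1.26061795e-01,
         4.56668319e-01],
       [-9.99826115e-01, -1.66765111e-02,  8.34474048e-03,
        -1.00398508e-04],
       [-6.17459616e-03, -1.26186707e-01, -9.91987293e-01,
         1.22985872e+00],
       [ 0.00000000e+00,  0.00000000e+00,  0.00000000e+00,
         1.00000000e+00]])}
{'intrinsics': array([[486.79067705,   0.        , 320.6492946 ],
       [  0.        , 486.79067705, 193.96306114],
       [  0.        ,   0.        ,   1.        ]]), 'extrinsics': array([[ 0.96056605, -0.19747559,  0.1957454 ,  0.31947799],
       [-0.27781299, -0.65243994,  0.70508302, -1.03898126],
       [-0.01152457, -0.73165942, -0.68157294,  1.05163181],
       [ 0.        ,  0.        ,  0.        ,  1.        ]])}
{'t': 0.1, 'q': array([ 1.16290364,  0.47770839,  0.02231807,  1.55632764, -0.01148231,
        1.10927292, -0.08312028]), 'joint_vel': array([-0.00033353, -0.00190013,  0.0013252 , -0.0020514 ,  0.00294292,
        0.00013958, -0.00026216]), 'joint_torque': array([ 3.77137359e-03, -5.97768545e+01,  1.61336828e+00, -2.81958872e+01,
        1.28455949e-02,  5.01941060e-03, -1.30049136e-05]), 'eef_pos': array([ 0.19919196, -0.64440321,  0.23043905]), 'tool_rot': array([-7.74181021e-04,  9.88784030e-01,  1.49350294e-01, -1.77146263e-04]), 'contact_force': array([0.12397831, 0.41362158, 0.13549647]), 'torque': array([-0.08679584,  0.00467658,  0.01501018]), 'grasp_force': 0.0, 'gripper_width': 0.9989633301290319}
```

View pics/top0.png

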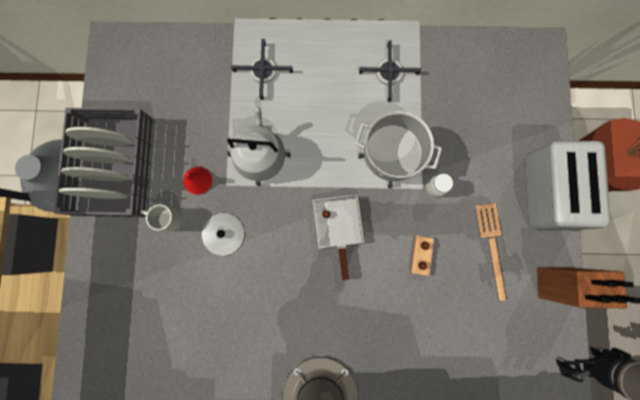

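View pics/side0.png

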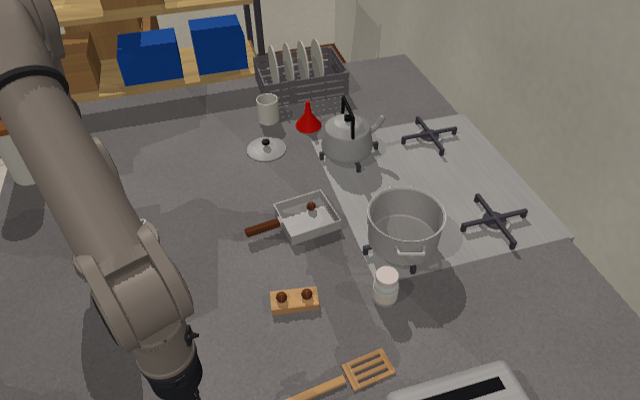

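The pot is at top image (397,145), which is negative y, so the right corner is wanted. The tin is at about (338,222) and the rest with nuts at (424,255). Next I'll enlarge both views.

```bash
cat > h.py <<'E'
from station import bot, imaging
import cv2, numpy as np
def ray(n,u,v,z):
    c=imaging.calibration(n);K=c["intrinsics"];T=c["extrinsics"]
    d=T[:3,:3]@np.linalg.solve(K,[u,v,1]);o=T[:3,3]
    return o+d*(z-o[2])/d[2]
def proj(n,p):
    c=imaging.calibration(n);T=np.linalg.inv(c["extrinsics"]);q=c["intrinsics"]@(T[:3,:3]@p+T[:3,3]);return q[:2]/q[2]
E
python3 - <<'E'
import cv2,numpy as np
a=cv2.imread("pics/top0.png")[185:290,305:445]
b=cv2.imread("pics/side0.png")[180:320,240:350]
cv2.imwrite("pics/c1.png",cv2.resize(a,None,fx=5,fy=5,interpolation=cv2.INTER_CUBIC))
cv2.imwrite("pics/c2.png",cv2.resize(b,None,fx=4,fy=4,interpolation=cv2.INTER_CUBIC))
E
```

```text
(no output)
```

View pics/c1.png

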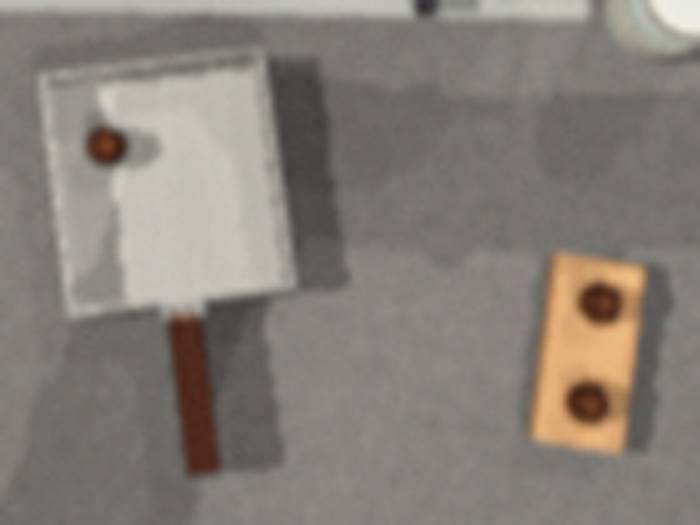

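View pics/c2.png

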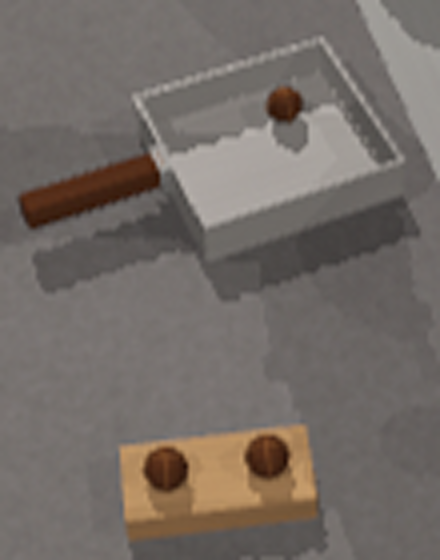

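Run:
```python
from h import *
t=lambda U,V,z:ray("top",(U+.5)/5-.5+305,(V+.5)/5-.5+185,z)
s=lambda U,V,z:ray("side",(U+.5)/4-.5+240,(V+.5)/4-.5+180,z)
np.set_printoptions(precision=4,suppress=True)
print("nuts top",t(601,302,.032),t(588,403,.032)," side",s(267,456,.032),s(165,468,.032))
rc=np.array([t(*p,.022) for p in[(556,252),(645,265),(622,452),(531,438)]]);print("rest",rc,rc.mean(0))
tc=np.array([t(*p,.036) for p in[(42,72),(262,52),(297,290),(70,318)]]);print("tin",tc,tc.mean(0),[np.linalg.norm(tc[i]-tc[i-1]) for i in range(4)])
sc=np.array([s(*p,.036) for p in[(322,40),(402,160),(207,230),(136,95)]]);print("tin side",sc,sc.mean(0))
print("handle top",t(202,472,.04),t(185,318,.04),"side",s(27,202,.04),s(152,163,.04))
print("nut c",t(105,145,.017),s(285,103,.017))
for n,u,v,z in[("pot",397,145,.14),("jar",441,184,.095),("turner",487,210,.01)]:print(n,ray("top",u,v,z))
```

```text
nuts top [ 0.4722 -0.3273  0.032 ] [ 0.4081 -0.3178  0.032 ]  side [ 0.4755 -0.3278  0.032 ] [ 0.4118 -0.3182  0.032 ]
rest [[ 0.5041 -0.3014  0.022 ]
 [ 0.4967 -0.3589  0.022 ]
 [ 0.3772 -0.3417  0.022 ]
 [ 0.3849 -0.2836  0.022 ]] [ 0.4407 -0.3214  0.022 ]
tin [[ 0.6145  0.0343  0.036 ]
 [ 0.6301 -0.1087  0.036 ]
 [ 0.4764 -0.1319  0.036 ]
 [ 0.4561  0.0132  0.036 ]] [ 0.5443 -0.0483  0.036 ] [np.float64(0.1598802325768387), np.float64(0.14385915382838468), np.float64(0.15540986607156473), np.float64(0.1465209476875759)]
tin side [[ 0.6151  0.031   0.036 ]
 [ 0.6349 -0.1094  0.036 ]
 [ 0.4835 -0.1348  0.036 ]
 [ 0.4644  0.0128  0.036 ]] [ 0.5495 -0.0501  0.036 ]
handle top [ 0.3612 -0.0719  0.04  ] [ 0.4574 -0.0601  0.04  ] side [ 0.367  -0.0758  0.04  ] [ 0.4601 -0.0639  0.04  ]
nut c [ 0.5693 -0.0075  0.017 ] [ 0.574 -0.009  0.017]
pot [ 0.7697 -0.2193  0.14  ]
jar [ 0.6603 -0.3636  0.095 ]
turner [ 0.591  -0.5404  0.01  ]
```

Request:
move_arm:
  commands:
    - [[0, 0, 0, 0, 0, 8.6, 0.085], [0, 0, 0, 0, 0, 8.6, 0.085], [0, 0, 0, 0, 0, 8.5, 0.085], [0.0225, -0.0354, 0.011, 0, 0, 0, 0.085], [0.0225, -0.0354, 0.011, 0, 0, 0, 0.085], [0.0225, -0.0354, 0.011, 0, 0, 0, 0.085], [0.0225, -0.0354, 0.011, 0, 0, 0, 0.085], [0.0225, -0.0354, 0.011, 0, 0, 0, 0.085], [0.0225, -0.0354, 0.011, 0, 0, 0, 0.085], [0.0225, -0.0354, 0.011, 0, 0, 0, 0.085], [0.0225, -0.0354, 0.011, 0, 0, 0, 0.085], [0.0225, -0.0354, 0.011, 0, 0, 0, 0.085], [0.0225, -0.0354, 0.011, 0, 0, 0, 0.085], [0, 0, 0, 0, 0, 0, 0.085], [0, 0, 0, 0, 0, 0, 0.085]]
  squeeze: 25

```text
t: 1.98
eef_pos: [0.4738, -0.3285, 0.1211]
tool_rot: [0.0, 0.997, -0.074, -0.0]
contact_force: [-0.0, -2.1, -0.7]
gripper_width: 0.995
grasp_force: 0.0
```

```bash
cat >> h.py <<'E'
from scipy.spatial.transform import Rotation as R
np.set_printoptions(precision=4,suppress=True)
def go(p,yaw=None):
    "shift in tool axes to p, and the turn to tool pointing down, x axis at yaw (deg) made after"
    o=bot.get_obs();w=o["tool_rot"];r=R.from_quat([*w[1:],w[0]])
    print("pos",o["eef_pos"],"x axis",np.degrees(np.arctan2(*r.as_matrix()[1::-1,0])),"t",o["t"],"w",o["gripper_width"],"q",o["q"])
    if yaw is not None: print("turn",np.degrees((r.inv()*R.from_euler("z",yaw,degrees=True)*R.from_euler("x",180,degrees=True)).as_rotvec()))
    print("shift",r.inv().apply(np.array(p)-o["eef_pos"]))
E
python3 -c "
from h import *
go([.4738,-.3275,.025],-8.5)"
```

```text
pos [ 0.4738 -0.3285  0.1211] x axis -8.530403200021484 t 1.975 w 0.9951232816130395 q [ 0.499   0.4451 -0.0015  1.8929  0.0016  0.8043 -1.2232]
turn [ 0.0164  0.0474 -0.0304]
shift [-0.0001 -0.0011  0.0961]
```

Request:
move_arm:
  commands:
    - [[0, -0.001, 0.03, 0, 0, 0, 0.085], [0, 0, 0.03, 0, 0, 0, 0.085], [0, 0, 0.02, 0, 0, 0, 0.085], [0, 0, 0.016, 0, 0, 0, 0.06], [0, 0, 0, 0, 0, 0, 0.045], [0, 0, 0, 0, 0, 0, 0.02], [0, 0, 0, 0, 0, 0, 0.015], [0, 0, 0, 0, 0, 0, 0.015], [0, 0, 0, 0, 0, 0, 0.015], [0, 0, 0, 0, 0, 0, 0.015]]

```text
t: 3.22
eef_pos: [0.475, -0.3275, 0.0259]
tool_rot: [0.0, 0.997, -0.074, 0.001]
contact_force: [-0.5, 0.4, 6.1]
gripper_width: 0.306
grasp_force: 24.8
```

```bash
python3 -c "
from h import *
go([.4738,-.3275,.1])"
```

```text
pos [ 0.475  -0.3275  0.0259] x axis -8.519783583700457 t 3.225 w 0.30591131057188553 q [ 0.5001  0.5864 -0.0061  1.9379  0.0059  0.6161 -1.2293]
shift [-0.0011  0.0003 -0.0741]
```

Request:
move_arm:
  commands:
    - [[0, 0, -0.02, 0, 0, 0, 0.015], [0, 0, -0.03, 0, 0, 0, 0.015], [0, 0, -0.03, 0, 0, 0, 0.015], [0.0025, -0.0366, 0, 0, 0, 0, 0.015], [0.0025, -0.0366, 0, 0, 0, 0, 0.015], [0.0025, -0.0366, 0, 0, 0, 0, 0.015], [0.0025, -0.0366, 0, 0, 0, 0, 0.015], [0.0025, -0.0366, 0, 0, 0, 0, 0.015], [0.0025, -0.0366, 0, 0, 0, 0, 0.015], [0.0023, -0.0368, 0, 0, 0, 0, 0.015], [0, 0, 0, 0, 0, -8.1, 0.015], [0, 0, 0, 0, 0, -8.1, 0.015], [0, 0, 0, 0, 0, 0, 0.015]]

```text
t: 4.85
eef_pos: [0.5294, -0.0761, 0.1051]
tool_rot: [-0.0, 0.998, 0.066, -0.0]
contact_force: [0.4, -0.2, -0.1]
gripper_width: 0.308
grasp_force: 24.7
```

```bash
python3 -c "
from h import *
go([.530,-.0765,.02],7.7)
for n,s in(('top',slice(305,445)),):
    cv2.imwrite('pics/t1.png',cv2.resize(imaging.read_camera(n)[170:290,290:450,::-1],None,fx=4,fy=4,interpolation=2))
    cv2.imwrite('pics/s1.png',imaging.read_camera('side')[150:330,220:460,::-1])
a=cv2.imread('pics/t1.png');b=cv2.resize(cv2.imread('pics/s1.png'),(640,480),interpolation=2)[:,:]
cv2.imwrite('pics/ts1.png',cv2.resize(np.hstack([a,b]),(800,300)))
"
```

```text
pos [ 0.5294 -0.0761  0.1051] x axis 7.606102677568183 t 4.85 w 0.30785736391538554 q [ 0.1253  0.4135 -0.1223  1.994   0.0725  0.7385 -1.4785]
turn [-0.0166  0.0159 -0.0939]
shift [0.0006 0.0005 0.0851]
```

View pics/ts1.png

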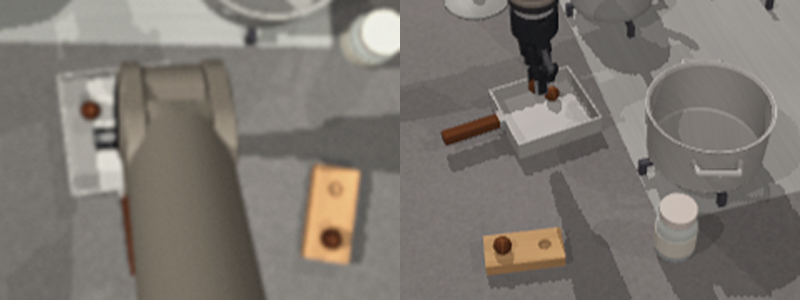

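Nut_b is held over the tin, nut_c lies by the tin's left, and one hollow of the rest is empty.

Request:
move_arm:
  commands:
    - [[0, 0, 0.03, 0, 0, 0, 0.015], [0, 0, 0.03, 0, 0, 0, 0.015], [0, 0, 0.02, 0, 0, 0, 0.015], [0, 0, 0.011, 0, 0, 0, 0.015], [0, 0, 0, 0, 0, 0, 0.015], [0, 0, 0, 0, 0, 0, 0.035], [0, 0, 0, 0, 0, 0, 0.045], [0, 0, 0, 0, 0, 0, 0.045], [0, 0, -0.02, 0, 0, 0, 0.045], [0, 0, -0.03, 0, 0, 0, 0.045], [0, 0, -0.04, 0, 0, 0, 0.045], [0, 0.0366, 0, 0, 0, 8.1, 0.085], [0, 0.0366, 0, 0, 0, 8.1, 0.085], [0, 0.0366, 0, 0, 0, 0, 0.085], [0, 0.0366, 0, 0, 0, 0, 0.085], [0, 0.0366, 0, 0, 0, 0, 0.085], [0, 0.0366, 0, 0, 0, 0, 0.085], [0, 0, 0, 0, 0, 0, 0.085]]

```text
t: 7.2
eef_pos: [0.5111, -0.2978, 0.1046]
tool_rot: [0.001, 0.997, -0.077, 0.0]
contact_force: [-0.4, 0.3, -0.6]
gripper_width: 0.995
grasp_force: 0.0
```

```bash
python3 -c "
from h import *
go([.410,-.318,.025],-8.5)
cv2.imwrite('pics/t2.png',cv2.resize(imaging.read_camera('top')[170:290,290:450,::-1],None,fx=5,fy=5,interpolation=2))
"
```

```text
pos [ 0.5111 -0.2978  0.1046] x axis -8.855150142352159 t 7.2 w 0.9946486844581994 q [ 0.4284  0.4877 -0.0095  1.868   0.009   0.7851 -1.3117]
turn [ 0.117  -0.0156 -0.3552]
shift [-0.0968  0.0353  0.0796]
```

View pics/t2.png

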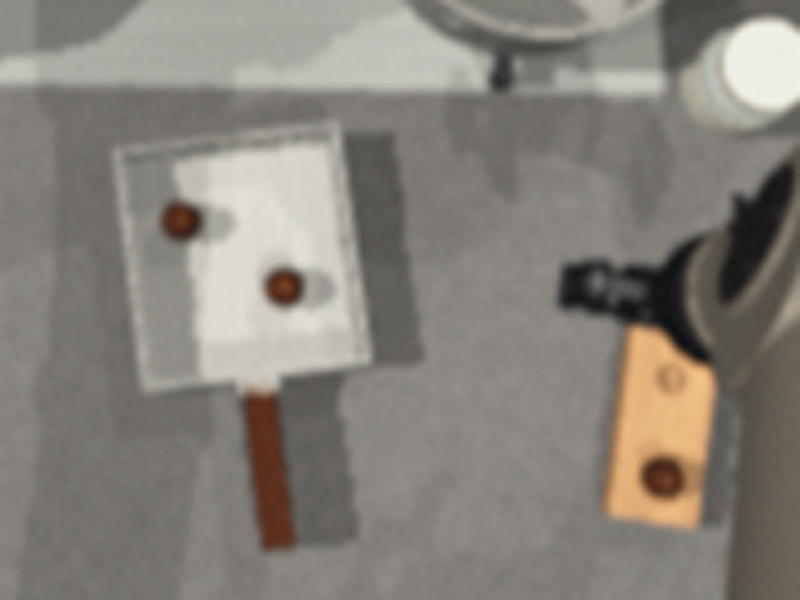

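Nut_b is in the tin at (283,287), nut_c is at (180,220), and nut_a is still on the rest at (664,477).

Request:
move_arm:
  commands:
    - [[-0.033, 0.012, 0, 0, 0, 0, 0.085], [-0.033, 0.012, 0, 0, 0, 0, 0.085], [-0.0308, 0.0113, 0, 0, 0, 0, 0.085], [0, 0, 0, 0, 0, 0, 0.085], [0, 0, 0.03, 0, 0, 0, 0.085], [0, 0, 0.03, 0, 0, 0, 0.085], [0, 0, 0.0196, 0, 0, 0, 0.07], [0, 0, 0, 0, 0, 0, 0.05], [0, 0, 0, 0, 0, 0, 0.03], [0, 0, 0, 0, 0, 0, 0.015], [0, 0, 0, 0, 0, 0, 0.015], [0, 0, 0, 0, 0, 0, 0.015], [0, 0, 0, 0, 0, 0, 0.015], [0, 0, -0.02, 0, 0, 0, 0.015], [0, 0, -0.03, 0, 0, 0, 0.015], [0, 0, -0.03, 0, 0, 0, 0.015], [0, 0, 0, 0, 0, 0, 0.015]]

```text
t: 9.38
eef_pos: [0.4134, -0.3148, 0.1074]
tool_rot: [0.001, 0.997, -0.074, 0.002]
contact_force: [-0.1, 0.7, -0.1]
gripper_width: 0.305
grasp_force: 24.7
```

```bash
python3 -c "
from h import *
a=np.radians(7.7);c,s=np.cos(a),np.sin(a);x,y=.035,-.025
go([.5468+c*x-s*y,-.049+s*x+c*y,.105],7.7)"
```

```text
pos [ 0.4134 -0.3148  0.1074] x axis -8.501297012466345 t 9.375 w 0.3050550276888337 q [ 0.5381  0.3833 -0.0085  2.0378  0.0042  0.7153 -1.1921]
turn [  0.1278  -0.273  -16.2015]
shift [ 0.1332 -0.2684  0.0026]
```

Request:
move_arm:
  commands:
    - [[0.0166, -0.0336, 0, 0, 0, 0, 0.015], [0.0166, -0.0336, 0, 0, 0, 0, 0.015], [0.0166, -0.0336, 0, 0, 0, 0, 0.015], [0.0166, -0.0336, 0, 0, 0, 0, 0.015], [0.0167, -0.0335, 0, 0, 0, 0, 0.015], [0.0167, -0.0335, 0, 0, 0, 0, 0.015], [0.0167, -0.0335, 0, 0, 0, 0, 0.015], [0.0167, -0.0335, 0, 0, 0, 0, 0.015], [0, 0, 0, 0, 0, -8.1, 0.015], [0, 0, 0, 0, 0, -8.1, 0.015], [0, 0, 0.03, 0, 0, 0, 0.015], [0, 0, 0.03, 0, 0, 0, 0.015], [0, 0, 0.02, 0, 0, 0, 0.015], [0, 0, 0.013, 0, 0, 0, 0.015], [0, 0, 0, 0, 0, 0, 0.035], [0, 0, 0, 0, 0, 0, 0.043], [0, 0, 0, 0, 0, 0, 0.043], [0, 0, -0.02, 0, 0, 0, 0.043], [0, 0, -0.03, 0, 0, 0, 0.043], [0, 0, -0.04, 0, 0, 0, 0.043]]

```text
t: 11.88
eef_pos: [0.5828, -0.0687, 0.1037]
tool_rot: [-0.0, 0.998, 0.067, -0.0]
contact_force: [0.1, -0.5, 0.5]
gripper_width: 0.498
grasp_force: 0.0
```

Request:
move_arm:
  commands:
    - [[-0.03, 0, 0, 0, 0, 0, 0.06], [-0.03, 0, 0, 0, 0, 0, 0.06], [-0.03, 0, 0, 0, 0, 0, 0.06], [-0.03, 0, 0, 0, 0, 0, 0.06], [0, 0.05, 0, 0, 0, 0, 0.06], [0, 0.05, 0, 0, 0, 0, 0.06], [0, 0.05, 0, 0, 0, 0, 0.06], [0, 0, 0, 0, 0, 0, 0.06]]

```text
t: 12.88
eef_pos: [0.4844, -0.2384, 0.1035]
tool_rot: [0.002, 0.998, 0.063, 0.001]
contact_force: [-0.0, 1.1, 0.2]
gripper_width: 0.707
grasp_force: 0.0
```

```bash
python3 -c "
from h import *
a=np.radians(7.7);c,s=np.cos(a),np.sin(a);x,y=-.108,0
go([.5468+c*x-s*y,-.049+s*x+c*y,.012],7.7)
a=cv2.resize(imaging.read_camera('top')[180:285,300:380,::-1],None,fx=5,fy=5,interpolation=2)
b=cv2.resize(imaging.read_camera('side')[180:285,240:315+40,::-1],None,fx=3.4,fy=5,interpolation=2)[:a.shape[0]]
cv2.imwrite('pics/t3.png',np.hstack([a,b]))
"
```

```text
pos [ 0.4844 -0.2384  0.1035] x axis 7.27713883649393 t 12.875 w 0.7072909368234953 q [ 0.4126  0.4196 -0.0893  1.9882  0.0572  0.7326 -1.1552]
turn [ 0.188  -0.1294 -0.4231]
shift [-0.0223 -0.1795  0.0909]
```

View pics/t3.png

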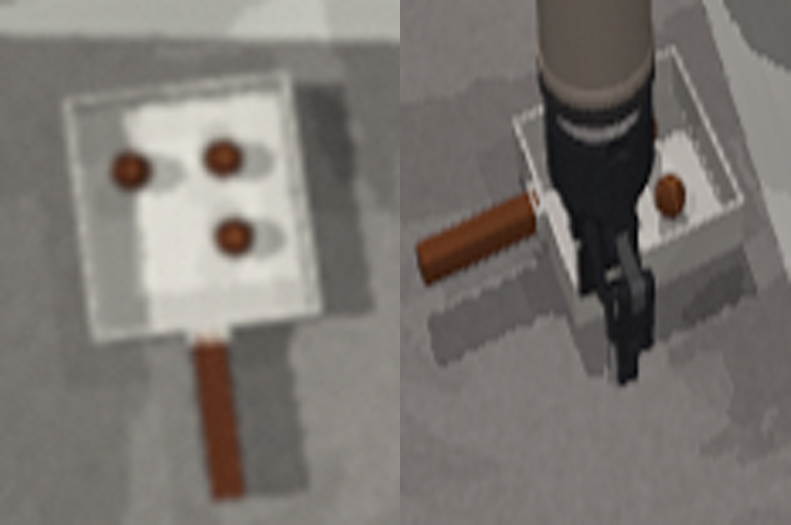

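All three nuts are in the tin at (131,170), (223,157) and (234,237), and the handle has not moved.

Request:
move_arm:
  commands:
    - [[-0.0056, -0.0359, 0, 0, 0, -0.4, 0.07], [-0.0056, -0.0359, 0, 0, 0, 0, 0.07], [-0.0056, -0.0359, 0, 0, 0, 0, 0.07], [-0.0055, -0.0359, 0, 0, 0, 0, 0.07], [0, -0.0359, 0, 0, 0, 0, 0.07], [0, 0, 0, 0, 0, 0, 0.07], [0, 0, 0, 0, 0, 0, 0.07]]

```text
t: 13.85
eef_pos: [0.4371, -0.0582, 0.1022]
tool_rot: [0.0, 0.997, 0.071, 0.0]
contact_force: [0.4, -0.9, -0.2]
gripper_width: 0.818
grasp_force: 0.0
```

```bash
python3 -c "
from h import *
go([.4398,-.0642,.012],7.7)"
```

```text
pos [ 0.4371 -0.0582  0.1022] x axis 8.183246650794551 t 13.85 w 0.8183657684953339 q [ 0.1279  0.291  -0.1578  2.2029  0.0747  0.6518 -1.5108]
turn [ 0.0139 -0.0337  0.4832]
shift [0.0017 0.0063 0.0902]
```

Request:
move_arm:
  commands:
    - [[0.0017, 0.0063, 0.03, 0, 0, 0.4, 0.07], [0, 0, 0.03, 0, 0, 0, 0.07], [0, 0, 0.02, 0, 0, 0, 0.07], [0, 0, 0.01, 0, 0, 0, 0.07], [0, 0, 0, 0, 0, 0, 0.055], [0, 0, 0, 0, 0, 0, 0.045], [0, 0, 0, 0, 0, 0, 0.035], [0, 0, 0, 0, 0, 0, 0.03], [0, 0, 0, 0, 0, 0, 0.025], [0, 0, 0, 0, 0, 0, 0.02], [0, 0, 0, 0, 0, 0, 0.01], [0, 0, 0, 0, 0, 0, 0.005], [0, 0, 0, 0, 0, 0, 0.005]]
  squeeze: 65

```text
t: 15.48
eef_pos: [0.44, -0.0645, 0.0121]
tool_rot: [-0.0, 0.998, 0.067, 0.0]
contact_force: [-0.9, 0.9, 6.5]
gripper_width: 0.251
grasp_force: 63.2
```

Request:
move_arm:
  commands:
    - [[0, 0, -0.004, 0, 0, 0, 0.005], [0, 0, -0.008, 0, 0, 0, 0.005], [0, 0, -0.012, 0, 0, 0, 0.005], [0, 0, -0.014, 0, 0, 0, 0.005], [0, 0, -0.014, 0, 0, 0, 0.005], [0, 0, -0.014, 0, 0, 0, 0.005], [0, 0, -0.014, 0, 0, 0, 0.005], [0, 0, -0.014, 0, 0, 0, 0.005], [0, 0, -0.014, 0, 0, 0, 0.005], [0, 0, -0.014, 0, 0, 0, 0.005], [0, 0, -0.014, 0, 0, 0, 0.005], [0, 0, -0.014, 0, 0, 0, 0.005], [0, 0, -0.014, 0, 0, 0, 0.005], [0, 0, -0.014, 0, 0, 0, 0.005], [0, 0, -0.014, 0, 0, 0, 0.005], [0, 0, -0.014, 0, 0, 0, 0.005], [0, 0, -0.014, 0, 0, 0, 0.005], [0, 0, -0.01, 0, 0, 0, 0.005], [0, 0, -0.006, 0, 0, 0, 0.005], [0, 0, -0.002, 0, 0, 0, 0.005]]

```text
t: 17.98
eef_pos: [0.4397, -0.0647, 0.2499]
tool_rot: [0.0, 0.998, 0.067, 0.0]
contact_force: [0.3, -0.2, -3.0]
gripper_width: 0.247
grasp_force: 63.5
```

```bash
python3 -c "
from h import *
go([.44,-.064,.28],7.7)"
```

```text
pos [ 0.4397 -0.0647  0.2499] x axis 7.677707468705515 t 17.975 w 0.24708234247840322 q [ 0.1618  0.0812 -0.1646  2.0476  0.0157  1.0138 -1.4474]
turn [ 0.002  -0.0038 -0.0223]
shift [ 0.0004 -0.0007 -0.0301]
```

Request:
move_arm:
  commands:
    - [[0, 0, 0, 0.5, -0.5, 0, 0.005], [0, 0, 0, 1, -1, 0, 0.005], [0, 0, 0, 1, -1, 0, 0.005], [0, 0, 0, 1, -1, 0, 0.005], [0, 0, 0, 1, -1, 0, 0.005], [0, 0, 0, 1, -1, 0, 0.005], [0, 0, 0, 1, -1, 0, 0.005], [0, 0, 0, 1, -1, 0, 0.005], [0, 0, 0, 1, -1, 0, 0.005], [0, 0, 0, 1, -1, 0, 0.005], [0, 0, 0, 1, -1, 0, 0.005], [0, 0, 0, 1, -1, 0, 0.005], [0, 0, 0, 1, -1, 0, 0.005], [0, 0, 0, 1, -1, 0, 0.005], [0, 0, 0, 1, -1, 0, 0.005], [0, 0, 0, 1, -1, 0, 0.005], [0, 0, 0, 1, -1, 0, 0.005], [0, 0, 0, 1, -1, 0, 0.005], [0, 0, 0, 0.5, -0.5, 0, 0.005], [0, 0, 0, 0, 0, 0, 0.005]]

```text
t: 20.48
eef_pos: [0.4397, -0.0648, 0.2496]
tool_rot: [-0.145, 0.973, 0.065, -0.166]
contact_force: [0.1, 0.0, -2.4]
gripper_width: 0.245
grasp_force: 63.6
```

Request:
move_arm:
  commands:
    - [[0, 0, 0, 0, 0, 0, 0.005], [0, 0, 0, 0, 0, 0, 0.005], [0, 0, 0, 0, 0, 0, 0.005], [0, 0, 0, 0, 0, 0, 0.005], [0, 0, 0, 0, 0, 0, 0.005], [0, 0, 0, 0, 0, 0, 0.005], [0, 0, 0, 0, 0, 0, 0.005], [0, 0, 0, 0, 0, 0, 0.005]]

```text
t: 21.48
eef_pos: [0.4397, -0.0647, 0.2497]
tool_rot: [-0.145, 0.973, 0.065, -0.166]
contact_force: [0.3, -0.0, -2.3]
gripper_width: 0.241
grasp_force: 63.5
```

```bash
python3 -c "
from h import *
go([.44,-.064,.28],7.7)
a=cv2.resize(imaging.read_camera('top')[160:300,290:430,::-1],(400,400),interpolation=2)
b=cv2.resize(imaging.read_camera('side')[90:290,220:420,::-1],(400,400),interpolation=2)
cv2.imwrite('pics/t4.png',np.hstack([a,b]))
"
```

```text
pos [ 0.4397 -0.0647  0.2497] x axis 10.59654416222 t 21.475 w 0.24142869078255016 q [ 0.2571  0.3259 -0.1251  1.8155 -0.1783  1.3955 -1.24  ]
turn [-18.0013  17.9944  -0.023 ]
shift [-0.0088 -0.0099 -0.0273]
```

View pics/t4.png

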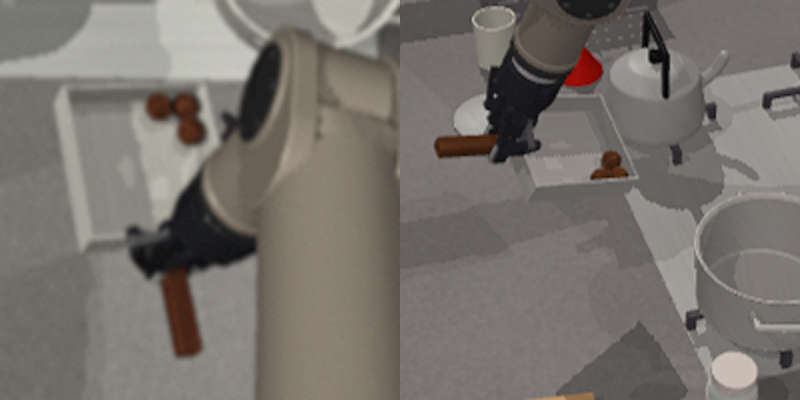

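All three nuts sit together in the far corner on the pot side (top view around (180,110), side view around (610,170)). The tin is held up and tilted about 25 degrees, so I'm handing in.

```bash
python3 -c "
from station import bot
print(bot.hand_in())"
```

```text
the job is handed in; nothing more can be done
None
```

I've handed the job in, with no verdict returned: all three walnuts are at rest in the tin's far right (pot-side) corner, and the tin is held up by its handle, tilted about 25°.

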